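# Index the tin-marking jig to its next notch

### The job

Turn the tin on the marking jig to its next station: pull the spring ring up to free the lock pin, swing the arm counter-clockwise (seen from above) to the very next notch, where the pin must snap fully home so that the arm is locked, and let go of the ring. Feel for the notch and never force the arm against the pin, and leave the other things on the bench where they are.

Things in the scene. Friction and masses are not known exactly. Their poses are not given: they have to be found in the camera images.
- jig: Fixed jig: plywood board 310 x 280 x 18 mm with a steel index rim (mid radius 95 mm, 17 wide, top 40 mm above the bench) around a swivel carrying a bare tin (73 mm across, top at 126 mm), and a wooden post 103 mm high, 30 square, at x -85, y +85 mm with a pointer to the tin. Origin on the swivel axis at bench level, z up.
- swivel_axis (a point): A point on the vertical swivel axis, 60 mm above the bench. The swivel turns with light friction (0.12 N m; pushing at the ring takes 2 to 4 N with the pin dragging) and stays where it is left.
- swivel (a joint): Angle of the aluminium swivel arm (rad): 0 in its first notch, growing counter-clockwise seen from above; the arm points along the jig's x axis turned by (-0.70 + this angle) about z. Arm 36 mm wide, end 122 mm from the axis, top 54 mm above the bench. The next notch lies between 0.58 and 0.92 rad, set anew each time and unmeasured; one 0.75 rad beyond it is the wrong one.
- plunger (a joint): Height of the ring and lock pin above fully home (m): 0 = pin home in a notch, about 0.0075 = its round tip rests on the rim, 0.014 = upper stop. Held down by a spring (5.4 N at 0, 9.6 N at 0.014) plus 1.2 N of weight. Let go, the pin drags on the rim and snaps by itself into a notch passing under it, and the arm then stops.
- ring_center (a point): Centre of the upright steel pull ring, 95 mm from the swivel axis, 92 mm above the bench with the pin home. 40 mm across, of 10 mm round bar; the axis of its hole (this frame's y) is level, along the swing; this frame's x points away from the swivel axis. Pinch its 10 mm thickness from above. Below it: a bushing 24 mm across, top 70 mm above the bench.
- lock_pin: The 8 mm steel lock pin under the ring, moving with it, hidden in the arm; it touches only the rim. 3 mm of play along the rim in a notch, 8 mm deep. Origin right below the ring's centre, at bench level when home.
- screw_jar: Bystander: a small glass jar, 44 mm across, 50 mm high, on the jig's board; origin under its base.
- tape_roll: Bystander: a paper tape roll lying flat beside the jig, 70 mm across, 24 mm high; origin under its centre.
- bowl: Bystander: white bowl, 130 mm across, 55 mm high; origin under its base.
- tin_can: Bystander: closed tin with a blue band, 74 mm across, 105 mm high, standing; origin under its base.
- screwdriver: Bystander: screwdriver lying on the bench, about 200 mm long; origin on the bench under it, x along it.
- offcut: Bystander: wood offcut 130 x 50 x 22 mm; origin under its centre.
- hammer: Bystander: hammer lying on the bench, 260 mm long; origin on the bench under it, x along it.

How it is judged:
On the way, in this order (a step that is already met when the one before it is completed fails the run):
1. the ring is pulled up and frees the pin from the first notch (value of joint plunger above 0.0075 m and value of joint swivel below 0.15 rad), for 0.1 s.
2. the arm is swung out of the first notch (value of joint swivel above 0.2 rad), for 0.1 s.
3. the pin is fully home in the next notch (value of joint swivel between 0.55 and 0.96 rad and value of joint plunger below 0.0025 m), for 0.2 s.
At the end, for the whole second after the job is handed in: The arm stands still in the very next notch (0.55 to 0.96 rad counter-clockwise of its start) with the pin fully home (within 2.5 mm), the ring let go (all of step 3 and velocity of joint swivel between -0.05 and 0.05 rad/s); the robot touches nothing.
It fails at once if the arm is forced against the pin: more than 40 N between the pin and the rim (contact force between lock_pin and anything else above 40 N).
It fails at once if a bystander is moved by more than 20 mm (distance of any of screw_jar, tape_roll, bowl, tin_can, screwdriver, offcut, hammer from where it was at the start of the episode above 0.02 m).
It also fails if it takes over 53 s, if anything falls off the work surface, if the arm or the gripper's body presses on something with over 40 N, if the wrist force passes 120 N, or if a joint passes its speed limit or range.

### The arm

A 6-joint arm with a two-finger parallel gripper is mounted at the origin on the work surface. World frame = base frame: x ahead of the robot, y to its left, z up, the work surface at z = 0. Lengths are in m, angles in rad, forces in N, time in s.
With the tool pointing down it reaches from about 0.35 to 0.85 m from the base axis. Payload 8.1 kg.
Tool frame: the origin (TCP) lies midway between the tips of the shut fingers; the grasp point (between the pads) lies 19 mm behind it (ctrl.pinch_z is the distance from the TCP to the grasp point, in m); z points along the fingers, y is the line along which they close (so a half turn about z gives the same grasp; the last joint's range is limited). The gripper opens to 93 mm and grips with 3 to 60 N. Pads are 15 mm wide; open, the fingers measure 128 mm over their backs; the gripper's body (75 mm by 188 mm) begins 65 mm behind the grasp point.
Start: joints at [-1.313, 0.13, 1.488, -0, 1.523, -0.085], TCP at [0.202, -0.565, 0.219] pointing down, gripper open.
Joint ranges: [-2.96, 2.96], [-0.89, 2.26], [0.02, 2.5], [-1.34, 4.48], [0, 2.73], [-2.66, 2.66]. Speed limits (rad/s): [2.39, 2.39, 2.79, 3.14, 3.14, 3.14].

### API

Orientations are given as a 3x3 rotation matrix whose columns are the frame's x, y, z axes.
In Python, from workcell import ctrl, eyes gives the robot as it stands (ctrl), with the cameras (eyes).
- The arm moves only by the tool creep_tool, called after ">>>" as name(argument=value, ...) on one line, values as JSON. Schema: {"type":"object","properties":{"segments":{"type":"array","items":{"type":"number"},"minItems":6,"maxItems":120},"aperture":{"type":"number"},"clamp_n":{"type":"number"},"only":{"type":"string"},"quiet":{"type":"boolean"},"lines":{"type":"string"}},"required":["segments"],"additionalProperties":false}. segments is one flat list of numbers that holds 1 to 20 rows one after another, with no inner brackets; each row has 6 numbers: dx, dy, dz in fractions of the full range, 1 being 0.8 m, then a rotation vector rx, ry, rz in fractions of the full range, 1 being 180 degrees; each row is the pose to reach, as a shift and turn from the pose commanded when the call began, along the tool's axes at that moment; what a row does not reach only later rows make up. A row lasts 1/10 s, in which the tool goes at most 0.05 m and 0.15 rad, less where a joint would pass 70% of its speed; a pose out of reach is approached as far as the arm can. aperture is the finger opening in m, set as the call begins (left out keeps the last). The fingers move at their own pace and stop on an object; clamp_n is the grip in N (left out, the last holds). Time passes only in rows, so rows that do not move let the fingers close. The tool returns the time, the measured TCP pose, the force, the opening and the grip force at its end. only (a regular expression) keeps the lines of the reply that match it, lines (a string "A,B") keeps lines A to B, and quiet returns only ok. Input that does not fit is refused with a message, and nothing moves.
- ctrl.observe(): the state, without advancing time (a new reading comes with each control period).
- eyes.snapshot(name): name is "scene" or "top" or "wrist"; returns a dict with "frame" (480x640x3 uint8, red, green, blue), "intrinsics" (3x3 intrinsics, pixels), "xyz" and "attitude" of the camera in the world; the wrist camera has in their place "T_tool_cam" (4x4, takes a point from camera to tool coordinates, whose origin is the TCP and whose axes are the flange's). Camera axes: x right, y down, z forward; pixel columns grow to the right and rows downward; lengths in m; the calibration is good to about 2 mm. The wrist camera is an equidistant fisheye: a pixel r from the principal point sees the ray r / f radians off the axis. A picture is of the moment at which its call begins: read the wrist's pose just before it. There is no depth.
- ctrl.sign_off(): hands the job in; it is judged then, once.
The state is a dict: "clock": time; "q": joint angles; "qvel": joint speeds; "joint_efforts": joint torques, N m; "tcp_pos": TCP position; "tcp_rot": TCP orientation; "wrist_force": force on the tool from outside, world axes, zero at the start; "torque": the same for the moment, N m; "finger_gap": finger opening in m; "finger_force": force on a finger pad.
Only numpy, scipy, OpenCV 4.12 (cv2) and the standard library are available. Lean on these libraries where they do the work, as an engineer would, in place of code of your own. Each camera call takes 0.05 s, during which the arm holds its last target. There are 200 camera calls.

## Working session

There is one attempt and no reset: what is moved stays moved. The work goes in short steps, Python scripts to look and compute and a tool call to move; the robot and the scene stay as the last step left them, time stands still between calls to the robot, and variables do not carry over. Pictures are saved under pics/ and viewed, at most 10 in all, crops included, and the job is handed in when it is done.

```bash
mkdir -p pics; ls
```

Run:
```python
from workcell import ctrl, eyes
import cv2,numpy as np
s=ctrl.observe();print(s['clock'],s['tcp_pos'],s['tcp_rot'],s['q'],ctrl.pinch_z)
for n in("scene","top"):
    d=eyes.snapshot(n);cv2.imwrite(f'pics/{n}0.png',d['frame'][:,:,::-1]);print(n,d['intrinsics'],d['xyz'],d['attitude'])
```

```text
pics
workcell.py
0.0 [ 0.20154334 -0.56451577  0.21758337] [[ 9.41812120e-01  3.36139405e-01 -4.81444442e-04]
 [ 3.36139713e-01 -9.41810386e-01  1.81381681e-03]
 [ 1.56265926e-04 -1.87010725e-03 -9.99998239e-01]] [-1.31339993e+00  1.31157706e-01  1.48929051e+00 -3.85644593e-06
  1.52302106e+00 -8.54186655e-02] 0.0188
scene [[461.25107528   0.         314.08425546]
 [  0.         461.25107528 241.99994083]
 [  0.           0.           1.        ]] [ 1.08690254 -0.61567075  0.84089665] [[ 7.43299395e-01  4.57392798e-01 -4.88157595e-01]
 [ 6.68958499e-01 -5.09020070e-01  5.41657728e-01]
 [-7.31668951e-04 -7.29171034e-01 -6.84331110e-01]]
top [[476.38014341   0.         318.46660141]
 [  0.         476.38014341 238.27961875]
 [  0.           0.           1.        ]] [0.36407276 0.00952906 1.32957956] [[ 0.02526597 -0.98984651  0.1398768 ]
 [-0.99967527 -0.02455359  0.00681658]
 [-0.00331289 -0.14000361 -0.99014545]]
```

View pics/scene0.png

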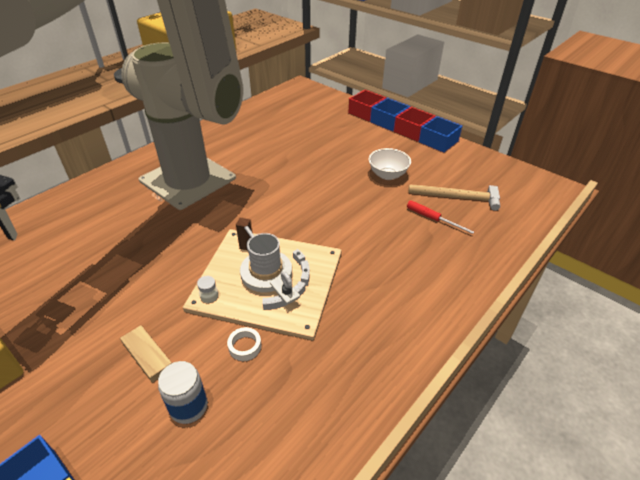

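View pics/top0.png

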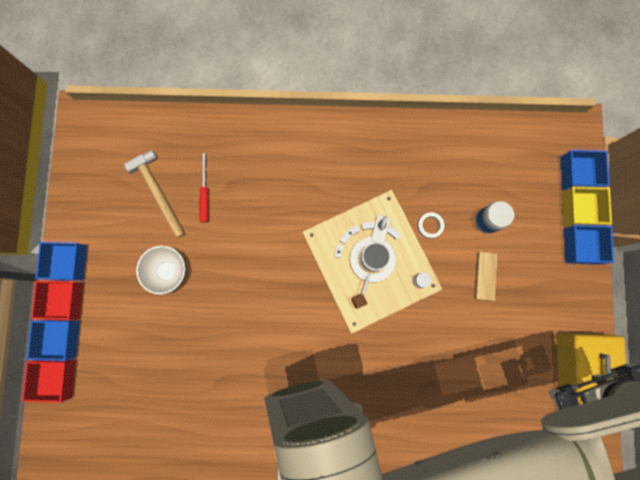

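The scene view shows the jig, with the tin at (264,250) and the ring near (288,285). In the top view the tin is at (376,256), the ring near (382,222), the post at (359,301) and the jar at (423,281). I'll enlarge both views.

Run:
```python
import cv2,numpy as np
a=cv2.imread('pics/scene0.png')[225:325,235:315];b=cv2.imread('pics/top0.png')[195:295,335:415]
f=lambda i:cv2.resize(i,(400,500),interpolation=cv2.INTER_CUBIC)
cv2.imwrite('pics/crop0.png',np.hstack([f(a),f(b)]))
```

```text
(no output)
```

View pics/crop0.png

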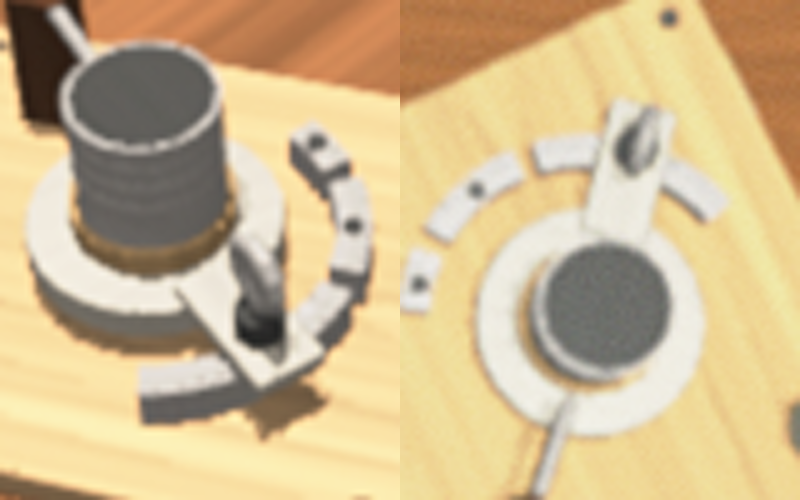

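The crop shows the tin, the arm with its ring (top view (637,150), scene view (255,270)) and a dotted rim. The rim has gaps next counter-clockwise at (528,160) and then (433,243), in top crop pixels. Next I triangulate the ring and tin and work out the notch angles.

Create h.py:
```python
import numpy as np, json
from workcell import ctrl, eyes
C={"scene":([461.251,314.084,242.0],[1.08690254,-.61567075,.84089665],[[.743299395,.457392798,-.488157595],[.668958499,-.50902007,.541657728],[-.000731669,-.729171034,-.68433111]]),
"top":([476.38,318.4666,238.2796],[.36407276,.00952906,1.32957956],[[.02526597,-.98984651,.1398768],[-.99967527,-.02455359,.00681658],[-.00331289,-.14000361,-.99014545]])}
def ray(n,u,v):
    (f,cx,cy),p,R=C[n];d=np.array(R)@[(u-cx)/f,(v-cy)/f,1];return np.array(p),d/np.linalg.norm(d)
def plane(n,u,v,z):
    p,d=ray(n,u,v);return p+d*(z-p[2])/d[2]
def tri(rs):
    A=sum(np.eye(3)-np.outer(d,d) for p,d in rs);b=sum((np.eye(3)-np.outer(d,d))@p for p,d in rs)
    x=np.linalg.solve(A,b);return x,[np.linalg.norm(np.cross(x-p,d)) for p,d in rs]
```

Run:
```python
from h import *
S=lambda x,y:ray("scene",235+x/5-.4,225+y/5-.4)
tc=lambda x,y:(335+(x-400)/5-.4,195+y/5-.4)
T=lambda x,y:ray("top",*tc(x,y))
tin=tri([S(141,97),T(605,308)]);print("tin",tin)
print("ring top",tri([S(243,242),T(648,112)])); print("ring ctr",tri([S(256,275),T(637,142)]))
c=tin[0][:2]
an=lambda p:np.arctan2(*(p[:2]-c)[::-1])
print("disc ctr",plane("top",*tc(591,321),.045))
e=plane("top",*tc(642,107),.054);print("armend",e,an(e),np.linalg.norm(e[:2]-c))
for g in((528,160),(432,243)):
    p=plane("top",*tc(*g),.04);print("gap",p,an(p),np.linalg.norm(p[:2]-c))
# board corners (full image)
for q in((392,191),(441,290),(352,332),(303,233)):print(plane("top",*q,.018))
print("post",plane("top",359,300,.103)[:2]-c)
```

```text
tin (array([ 0.49205548, -0.12895272,  0.12180388]), [np.float64(0.00028143350172293386), np.float64(0.0002814335017230895)])
ring top (array([ 0.59092024, -0.15504298,  0.11823002]), [np.float64(0.006056220960781031), np.float64(0.006056220960780919)])
ring ctr (array([ 0.58407329, -0.14952061,  0.0868269 ]), [np.float64(0.00081424261608239), np.float64(0.0008142426160823956)])
disc ctr [ 0.49312982 -0.13001885  0.045     ]
armend [ 0.6098347 -0.1556887  0.054    ] -0.2232180229447603 0.1207756511483558
gap [ 0.5814305  -0.09520257  0.04      ] 0.36106914044601046 0.09553516375819239
gap [ 0.53421572 -0.04342342  0.04      ] 1.1128179930320605 0.09535590049597384
[ 0.68904887 -0.18524854  0.018     ]
[ 0.41478988 -0.32023506  0.018     ]
[ 0.29567771 -0.07858184  0.018     ]
[0.5631367  0.06199973 0.018     ]
post [-0.11122302  0.03945795]
```

Units first: shifts go in shares of 0.8 m and turns go in shares of 180 degrees. So 0.5 m / 0.8 = 0.625, -0.26 m / 0.8 = -0.325, 0.568 rad / 3.1416 = 0.1808.

>>> creep_tool(segments=[0.625,-0.325,0,0,0,0.1808,0.625,-0.325,0,0,0,0.1808,0.625,-0.325,0,0,0,0.1808,0.625,-0.325,0,0,0,0.1808,0.625,-0.325,0,0,0,0.1808,0.625,-0.325,0,0,0,0.1808,0.625,-0.325,0,0,0,0.1808,0.625,-0.325,0,0,0,0.1808,0.625,-0.325,0,0,0,0.1808,0.625,-0.325,0,0,0,0.1808,0.625,-0.325,0,0,0,0.1808,0.625,-0.325,0,0,0,0.1808,0.625,-0.325,0,0,0,0.1808,0.625,-0.325,0,0,0,0.1808,0.625,-0.325,0,0,0,0.1808,0.625,-0.325,0,0,0,0.1808], aperture=0.05, clamp_n=40)

```text
clock: 1.7
tcp_pos: [0.5845, -0.1534, 0.2186]
tcp_rot: [[0.974, -0.225, -0.0], [-0.225, -0.974, -0.0], [-0.0, 0.0, -1.0]]
wrist_force: [-0.1, -0.0, 0.2]
finger_gap: 0.05
finger_force: 0.0
```

Run:
```python
from workcell import ctrl, eyes
import cv2,numpy as np,pickle
s=ctrl.observe();d=eyes.snapshot("wrist");print(s['q'],s['tcp_pos'],s['tcp_rot'],s['wrist_force'],d['intrinsics'],d['T_tool_cam'])
cv2.imwrite('pics/w1.png',d['frame'][:,:,::-1])
pickle.dump((s['tcp_pos'],s['tcp_rot'],d['intrinsics'],d['T_tool_cam']),open('w1.pkl','wb'))
```

```text
[-3.41297537e-01  1.42031322e-01  1.47551137e+00 -2.41735834e-04
  1.52418958e+00  1.45644679e+00] [ 0.58448945 -0.15337197  0.21863364] [[ 9.74360167e-01 -2.24993820e-01 -2.12387518e-04]
 [-2.24993859e-01 -9.74360165e-01 -1.80814246e-04]
 [-1.66259849e-04  2.23964086e-04 -9.99999961e-01]] [-0.08992194 -0.04194672  0.16210724] [[371.64829954   0.         322.36860019]
 [  0.         371.64829954 238.75647874]
 [  0.           0.           1.        ]] [[-5.90322599e-04 -9.68494570e-01 -2.49033974e-01  6.98255927e-02]
 [ 9.99998517e-01 -1.68748458e-04 -1.71418281e-03 -3.31694653e-04]
 [ 1.61815265e-03 -2.49034616e-01  9.68493233e-01 -1.66925630e-01]
 [ 0.00000000e+00  0.00000000e+00  0.00000000e+00  1.00000000e+00]]
```

View pics/w1.png

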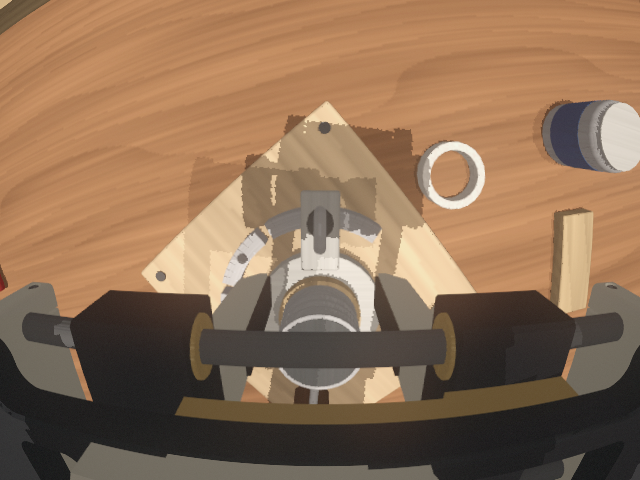

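The wrist view shows the ring edge-on at u≈320, v 206–253, with the arm spanning u 302–339. So the tool is almost lined up with the ring's plane.

Add to h.py:
```python
def wray(P,u,v):
    tp,tr,K,T=map(np.array,P);a=np.array([u-K[0,2],v-K[1,2]]);r=np.hypot(*a);th=r/K[0,0]
    dc=np.r_[a/r*np.sin(th),np.cos(th)];return tr@T[:3,3]+tp, tr@T[:3,:3]@dc
```

Run:
```python
from h import *;import pickle
P=pickle.load(open('w1.pkl','rb'));tp,tr=np.array(P[0]),np.array(P[1])
def pl(u,v,z):
    p,d=wray(P,u,v);return p+d*(z-p[2])/d[2]
for n,u,v,z in(("ring ctr",320,229,.092),("outer",320,208,.092),("inner",320,253,.092),("armend",320.5,191,.054),("tin",319,352,.126),("gap",269,237,.04),("tineL",278,352,.126),("tinR",360,352,.126)):
    x=pl(u,v,z);print(n,x.round(4),"tool",(tr.T@(x-tp)).round(4))
S=ray("scene",235+256/5-.4,225+275/5-.4);T=ray("top",335+237/5-.4,195+142/5-.4)
print(tri([S,T,wray(P,320,230)]))
```

```text
ring ctr [ 0.5875 -0.1513  0.092 ] tool [ 0.0025 -0.0028  0.1266]
outer [ 0.6043 -0.1552  0.092 ] tool [ 0.0198 -0.0027  0.1266]
inner [ 0.5678 -0.1467  0.092 ] tool [-0.0178 -0.0028  0.1266]
armend [ 0.6131 -0.1574  0.054 ] tool [ 0.0288 -0.0026  0.1646]
tin [ 0.496  -0.1293  0.126 ] tool [-0.0916 -0.0036  0.0926]
gap [ 0.5794 -0.0984  0.04  ] tool [-0.0173 -0.0525  0.1786]
tineL [ 0.503  -0.0966  0.126 ] tool [-0.0921 -0.037   0.0926]
tinR [ 0.4882 -0.1617  0.126 ] tool [-0.092   0.0297  0.0927]
(array([ 0.58463452, -0.15000903,  0.08678479]), [np.float64(0.0010022092086680258), np.float64(0.0010827725358217447), np.float64(0.0011547205930870664)])
```

Scaled: 0.136 m / 0.8 = 0.17, -0.0027 m / 0.8 = -0.0034.

>>> creep_tool(segments=[0.0013,-0.0034,0.05,0,0,0,0.0013,-0.0034,0.1,0,0,0,0.0013,-0.0034,0.1438,0,0,0,0.0013,-0.0034,0.17,0,0,0,0.0013,-0.0034,0.17,0,0,0,0.0013,-0.0034,0.17,0,0,0])

```text
clock: 2.35
tcp_pos: [0.5866, -0.1503, 0.0832]
tcp_rot: [[0.975, -0.224, -0.0], [-0.224, -0.975, 0.0], [-0.0, 0.0, -1.0]]
wrist_force: [0.8, 0.1, 0.5]
finger_gap: 0.0504
finger_force: 0.0
```

>>> creep_tool(segments=[0,0,0,0,0,0,0,0,0,0,0,0,0,0,0,0,0,0,0,0,0,0,0,0,0,0,0,0,0,0,0,0,0,0,0,0], aperture=0.0, clamp_n=40)

```text
clock: 2.95
tcp_pos: [0.5869, -0.1499, 0.0829]
tcp_rot: [[0.975, -0.223, 0.0], [-0.223, -0.975, -0.0], [0.0, 0.0, -1.0]]
wrist_force: [0.3, -0.2, 1.5]
finger_gap: 0.0089
finger_force: 40.0
```

Run:
```python
from workcell import ctrl, eyes
import cv2,numpy as np
d=eyes.snapshot("wrist");cv2.imwrite('pics/w2.png',d['frame'][:,:,::-1])
```

```text
(no output)
```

View pics/w2.png

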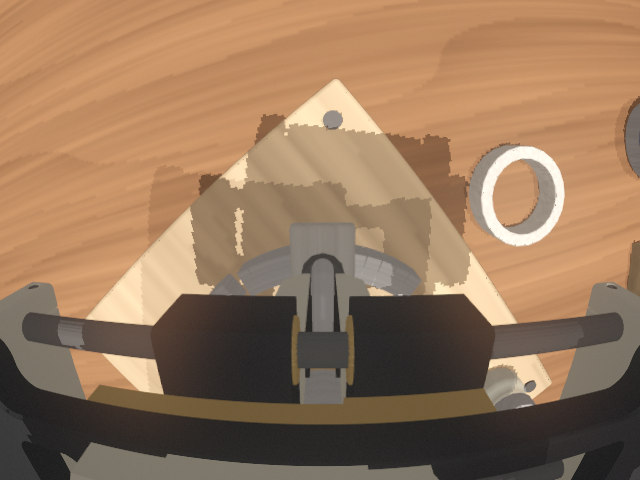

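The ring (its bar near (322,285)) is between the fingers, and the 8.9 mm gap shows a firm pinch. I lift it now.

Scaled: -0.0115 m / 0.8 = -0.0144, -0.008 m / 0.8 = -0.01.

>>> creep_tool(segments=[0,0,-0.005,0,0,0,0,0,-0.01,0,0,0,0,0,-0.0144,0,0,0,0,0,-0.0144,0,0,0,0,0,-0.0144,0,0,0])

```text
clock: 3.5
tcp_pos: [0.5867, -0.1498, 0.0931]
tcp_rot: [[0.975, -0.223, -0.0], [-0.223, -0.975, 0.0], [-0.0, 0.0, -1.0]]
wrist_force: [5.9, -2.8, -9.1]
finger_gap: 0.009
finger_force: 40.0
```

Scaled: -0.0329 m / 0.8 = -0.0411, -0.0284 m / 0.8 = -0.0355, -0.35 rad / 3.1416 = -0.1114.

>>> creep_tool(segments=[-0.0001,-0.006,0,0,0,-0.0159,-0.0006,-0.012,0,0,0,-0.0318,-0.0014,-0.0179,0,0,0,-0.0477,-0.0024,-0.0239,0,0,0,-0.0637,-0.0038,-0.0298,0,0,0,-0.0796,-0.0054,-0.0355,0,0,0,-0.0955,-0.0073,-0.0411,0,0,0,-0.1114,-0.0073,-0.0411,0,0,0,-0.1114,-0.0073,-0.0411,0,0,0,-0.1114])

```text
clock: 4.4
tcp_pos: [0.5881, -0.1159, 0.0932]
tcp_rot: [[0.992, 0.123, -0.001], [0.123, -0.992, 0.001], [-0.001, -0.001, -1.0]]
wrist_force: [3.4, 0.2, -8.3]
finger_gap: 0.009
finger_force: 40.0
```

Scaled: 0.004 m / 0.8 = 0.005, 0.002 m / 0.8 = 0.0025.

>>> creep_tool(segments=[0,0,0.0025,0,0,0,0,0,0.005,0,0,0,0,0,0.005,0,0,0])

```text
clock: 4.7
tcp_pos: [0.5883, -0.1164, 0.0904]
tcp_rot: [[0.992, 0.124, -0.0], [0.124, -0.992, 0.0], [-0.0, -0.0, -1.0]]
wrist_force: [-1.7, 1.3, -2.9]
finger_gap: 0.0091
finger_force: 40.0
```

>>> creep_tool(segments=[0,0,0,0,0,0,0,0,0,0,0,0,0,0,0,0,0,0], aperture=0.014, clamp_n=3)

```text
clock: 5.0
tcp_pos: [0.589, -0.1167, 0.0909]
tcp_rot: [[0.992, 0.124, 0.001], [0.124, -0.992, -0.001], [0.001, 0.001, -1.0]]
wrist_force: [0.0, -0.6, -0.3]
finger_gap: 0.0139
finger_force: 0.0
```

Scaled: -0.0172 m / 0.8 = -0.0215, -0.0143 m / 0.8 = -0.0179, -0.18 rad / 3.1416 = -0.0573.

>>> creep_tool(segments=[0,-0.003,0,0,0,-0.008,-0.0001,-0.006,0,0,0,-0.0159,-0.0004,-0.009,0,0,0,-0.0239,-0.0006,-0.012,0,0,0,-0.0318,-0.001,-0.015,0,0,0,-0.0398,-0.0014,-0.0179,0,0,0,-0.0477,-0.002,-0.0215,0,0,0,-0.0573,-0.002,-0.0215,0,0,0,-0.0573])

```text
clock: 5.8
tcp_pos: [0.5845, -0.1006, 0.0904]
tcp_rot: [[0.953, 0.302, -0.0], [0.302, -0.953, -0.002], [-0.001, 0.002, -1.0]]
wrist_force: [0.8, -6.0, -0.1]
finger_gap: 0.0338
finger_force: 3.0
```

>>> creep_tool(segments=[0,0,0,0,0,0,0,0,0,0,0,0,0,0,0,0,0,0,0,0,0,0,0,0], aperture=0.014, clamp_n=12)

```text
clock: 6.2
tcp_pos: [0.5853, -0.0998, 0.0907]
tcp_rot: [[0.954, 0.301, 0.001], [0.301, -0.954, -0.001], [0.001, 0.001, -1.0]]
wrist_force: [0.9, -3.7, 3.3]
finger_gap: 0.0139
finger_force: 2.1
```

Scaled: -0.0043 m / 0.8 = -0.0054, -0.0029 m / 0.8 = -0.0036, -0.045 rad / 3.1416 = -0.0143.

>>> creep_tool(segments=[0,-0.0018,0,0,0,-0.0048,-0.0001,-0.0036,0,0,0,-0.0095,-0.0003,-0.0054,0,0,0,-0.0143,-0.0003,-0.0054,0,0,0,-0.0143])

```text
clock: 6.6
tcp_pos: [0.5828, -0.0946, 0.0897]
tcp_rot: [[0.939, 0.344, -0.001], [0.344, -0.939, 0.001], [-0.001, -0.001, -1.0]]
wrist_force: [-1.1, 0.4, 0.2]
finger_gap: 0.014
finger_force: 0.0
```

Run:
```python
from workcell import ctrl, eyes;import cv2
for n in("scene","wrist"):
    d=eyes.snapshot(n)['frame'][:,:,::-1];cv2.imwrite(f'pics/{n}3.png',d)
a=cv2.imread('pics/scene3.png')[215:315,235:345];b=cv2.imread('pics/wrist3.png')[180:420,190:450]
import numpy as np
cv2.imwrite('pics/c3.png',np.hstack([cv2.resize(a,(440,400)),cv2.resize(b,(350,400))]))
```

```text
(no output)
```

View pics/c3.png

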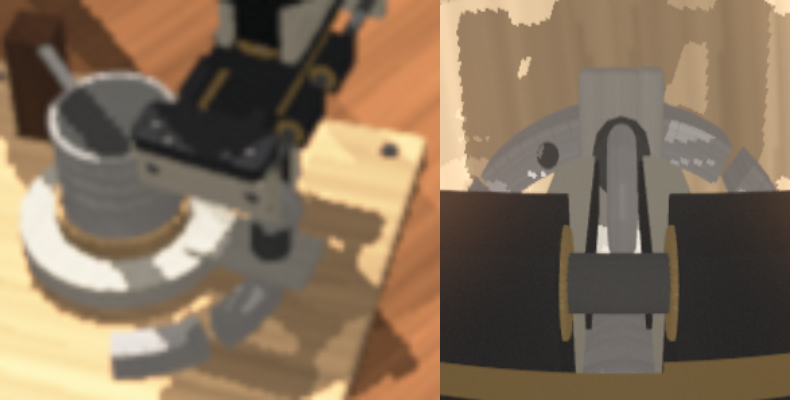

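The crops show the arm covering the target gap, with the ring at about (622,190), roughly centred between the fingers. I push on gently to feel for the stop.

Scaled: -0.0024 m / 0.8 = -0.003, -0.0012 m / 0.8 = -0.0015, -0.025 rad / 3.1416 = -0.008.

>>> creep_tool(segments=[0,-0.0015,0,0,0,-0.004,-0.0001,-0.003,0,0,0,-0.008,-0.0001,-0.003,0,0,0,-0.008])

```text
clock: 7.0
tcp_pos: [0.5822, -0.0931, 0.09]
tcp_rot: [[0.93, 0.367, -0.0], [0.367, -0.93, 0.0], [-0.0, -0.0, -1.0]]
wrist_force: [-0.9, -1.0, -0.3]
finger_gap: 0.0139
finger_force: 0.0
```

>>> creep_tool(segments=[0,-0.0009,0,0,0,-0.0024,0,-0.0018,0,0,0,-0.0048,0,-0.0018,0,0,0,-0.0048])

```text
clock: 7.3
tcp_pos: [0.5818, -0.0919, 0.0901]
tcp_rot: [[0.925, 0.38, -0.0], [0.38, -0.925, 0.0], [-0.0, -0.0, -1.0]]
wrist_force: [-0.3, -0.3, -0.5]
finger_gap: 0.0141
finger_force: 0.4
```

Scaled: -0.0014 m / 0.8 = -0.0018, -0.0007 m / 0.8 = -0.0009, -0.015 rad / 3.1416 = -0.0048.

>>> creep_tool(segments=[0,-0.0009,0,0,0,-0.0024,0,-0.0018,0,0,0,-0.0048,0,-0.0018,0,0,0,-0.0048])

```text
clock: 7.6
tcp_pos: [0.5813, -0.0907, 0.0901]
tcp_rot: [[0.919, 0.394, -0.0], [0.394, -0.919, -0.0], [-0.0, 0.0, -1.0]]
wrist_force: [0.3, -2.4, -1.7]
finger_gap: 0.0141
finger_force: 0.8
```

Run:
```python
from workcell import ctrl, eyes;import cv2,numpy as np
a=eyes.snapshot("scene")['frame'][215:315,235:345,::-1];b=eyes.snapshot("wrist")['frame'][180:420,190:450,::-1]
cv2.imwrite('pics/c4.png',np.hstack([cv2.resize(a,(440,400)),cv2.resize(b,(350,400))]))
```

```text
(no output)
```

View pics/c4.png

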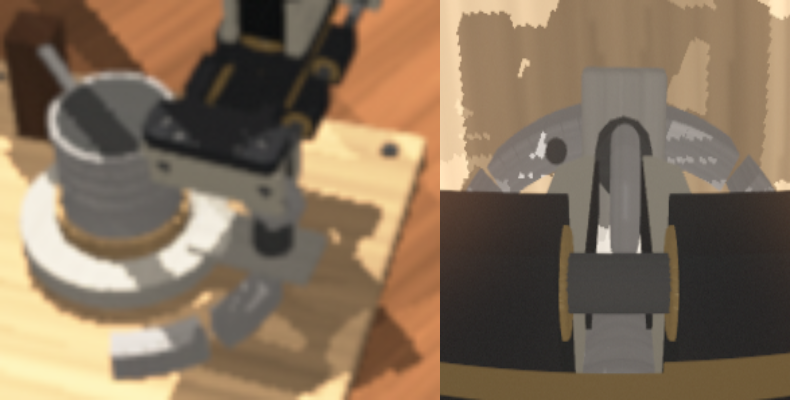

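Force is only 2.4 N and the arm moved about 3 mm along with the tool; the ring is now at (625,190). It isn't clear whether the pin is dragging or moving through its play, so I take another small step.

Scaled: -0.0014 m / 0.8 = -0.0018, -0.0007 m / 0.8 = -0.0009, -0.015 rad / 3.1416 = -0.0048.

>>> creep_tool(segments=[0,-0.0009,0,0,0,-0.0024,0,-0.0018,0,0,0,-0.0048,0,-0.0018,0,0,0,-0.0048])

```text
clock: 8.0
tcp_pos: [0.5811, -0.0904, 0.0902]
tcp_rot: [[0.913, 0.408, 0.001], [0.408, -0.913, -0.002], [0.0, 0.002, -1.0]]
wrist_force: [2.1, -6.8, -3.4]
finger_gap: 0.0145
finger_force: 3.4
```

>>> creep_tool(segments=[0,-0.0006,0,0,0,-0.0016,0,-0.0013,0,0,0,-0.0032,0,-0.0013,0,0,0,-0.0032])

```text
clock: 8.3
tcp_pos: [0.5809, -0.0902, 0.0902]
tcp_rot: [[0.909, 0.417, 0.001], [0.417, -0.909, -0.003], [0.0, 0.003, -1.0]]
wrist_force: [4.3, -9.7, -4.8]
finger_gap: 0.0144
finger_force: 5.1
```

The tool stopped while the force rose to about 10 N over 2.4 mm commanded, so the arm is locked. I back off, open and rise.

Scaled: 0.0045 m / 0.8 = 0.0056, 0.002 m / 0.8 = 0.0025, 0.04 rad / 3.1416 = 0.0127.

>>> creep_tool(segments=[0,0.0025,0,0,0,0.0064,0,0.0056,0,0,0,0.0127,0,0.0056,0,0,0,0.0127])

```text
clock: 8.6
tcp_pos: [0.5823, -0.0924, 0.0902]
tcp_rot: [[0.925, 0.379, 0.0], [0.379, -0.925, 0.001], [0.0, -0.0, -1.0]]
wrist_force: [-0.2, -0.0, -0.2]
finger_gap: 0.0136
finger_force: 0.0
```

>>> creep_tool(segments=[0,0,0,0,0,0,0,0,0,0,0,0,0,0,0,0,0,0,0,0,0,0,0,0], aperture=0.05, clamp_n=12)

```text
clock: 9.0
tcp_pos: [0.5822, -0.0924, 0.0901]
tcp_rot: [[0.925, 0.38, -0.0], [0.38, -0.925, 0.0], [0.0, -0.0, -1.0]]
wrist_force: [0.2, -0.0, 0.1]
finger_gap: 0.0417
finger_force: 0.0
```

>>> creep_tool(segments=[0,0,-0.0375,0,0,0,0,0,-0.0875,0,0,0,0,0,-0.1375,0,0,0,0,0,-0.175,0,0,0,-0.0375,0,-0.175,0,0,0,-0.0875,0,-0.2,0,0,0,-0.1375,0,-0.225,0,0,0,-0.1875,0,-0.225,0,0,0,-0.1875,0,-0.225,0,0,0])

```text
clock: 9.9
tcp_pos: [0.4409, -0.151, 0.2712]
tcp_rot: [[0.926, 0.378, 0.001], [0.378, -0.926, -0.002], [0.0, 0.002, -1.0]]
wrist_force: [0.4, 0.2, -0.7]
finger_gap: 0.0499
finger_force: 0.0
```

Run:
```python
from workcell import ctrl, eyes;import cv2,numpy as np
F=[]
for n,(r,c) in(("scene",(225,235)),("top",(195,335))):
    f=eyes.snapshot(n)['frame'][:,:,::-1];F.append(cv2.resize(f[r:r+100,c:c+80],(400,500),interpolation=cv2.INTER_CUBIC))
cv2.imwrite('pics/c5.png',np.hstack(F))
```

```text
(no output)
```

View pics/c5.png

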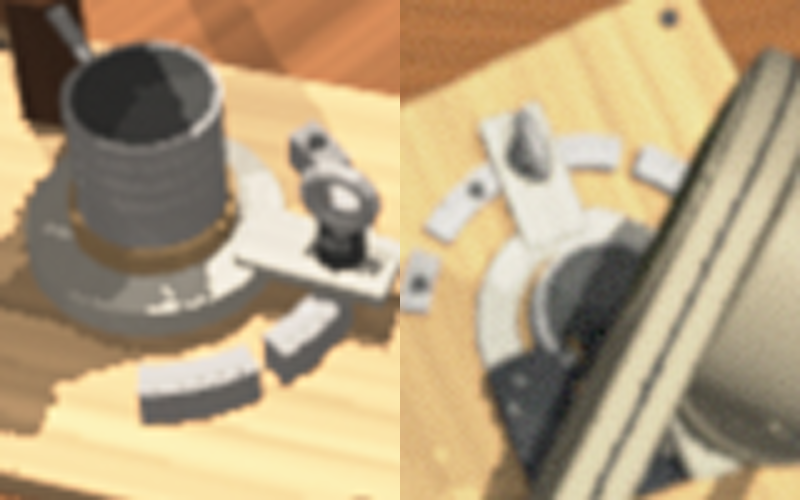

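The ring stands free, at scene crop (340,198) and top crop (528,143), low against its bushing, and the arm lies over the next gap. I check its height and angle numerically.

Run:
```python
from h import *
S=lambda x,y:ray("scene",235+x/5-.4,225+y/5-.4)
tc=lambda x,y:(335+(x-400)/5-.4,195+y/5-.4)
c=np.array([.493,-.1295])
x,_=tri([S(340,198),ray("top",*tc(528,143))]);print(x,_,"ang",np.arctan2(*(x[:2]-c)[::-1])+.225)
e=plane("top",*tc(512,112),.054);print(e,np.arctan2(*(e[:2]-c)[::-1])+.225)
def proj(n,X):
    (f,cx,cy),p,R=C[n];v=np.array(R).T@(np.array(X)-p);return f*v[0]/v[2]+cx,f*v[1]/v[2]+cy
for z in(0,.0075):
    for a in(.59,.62):
        for r,dz in((95,112),(95,72)):
            u,v=proj("scene",[c[0]+.095*np.cos(a-.225),c[1]+.095*np.sin(a-.225),dz/1000+z]);print(z,a,dz,(u-235+.4)*5,(v-225+.4)*5)
```

```text
[ 0.58139253 -0.09193476  0.08941333] [np.float64(0.0011798332392705339), np.float64(0.0011798332392708051)] ang 0.6268554398432304
[ 0.60532604 -0.08502001  0.054     ] 0.6020447426191544
0 0.59 112 336.70526236398746 167.1641290148703
0 0.59 72 338.34535955548074 228.87377286375323
0 0.62 112 339.027198593294 162.9094864159556
0 0.62 72 340.6041054165438 224.61549158294486
0.0075 0.59 112 336.3879630076549 155.2255497804762
0.0075 0.59 72 338.0443591102942 217.5484499699861
0.0075 0.62 112 338.72214218857084 150.97231181025006
0.0075 0.62 72 340.3146904245194 213.29038173501925
```

>>> creep_tool(segments=[0,0,0,0,0,0,0,0,0,0,0,0,0,0,0,0,0,0])

```text
clock: 10.3
tcp_pos: [0.444, -0.1491, 0.2697]
tcp_rot: [[0.925, 0.381, -0.001], [0.381, -0.925, 0.001], [-0.001, -0.001, -1.0]]
wrist_force: [-1.0, 0.2, -1.1]
finger_gap: 0.0497
finger_force: 0.0
```

```bash
python3 -c "
from workcell import ctrl, eyes;print(ctrl.sign_off())"
```

```text
the job is handed in; nothing more can be done
None
```

I handed the job in at 10.3 s: the arm is in the next notch at about 0.6 rad, stopped firmly against a 10 N push, and the ring is let go and looks fully down in the camera views; `sign_off()` gave no verdict.

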